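# Read a painted plate with a hand-held non-contact probe

### The job

Lay the painted plate flat on the round stage with the stage's post through the plate's hole, and let go of it. Then draw the measuring probe out of its slanted holster, turn it upright with the narrow end down and hold it still in the air, about 2 cm above the painted face and half-way between the post and either short end of the plate, where it takes its reading without touching. Finish while still holding the probe there, do not put it down or let it go, and leave the other things on the bench where they are.

Things in the scene. Friction and masses are not known exactly. Their poses are not given: they have to be found in the camera images.
- plate_mid (a point): Centre of the painted grey metal plate (loose, 0.1 kg), 90 x 56 x 8 mm, lying flat on the bench, with a round 12 mm hole through its middle. The point is the centre of the hole, half-way up the thickness, 4 mm below the painted top face. x runs along the 90 mm side, y along the 56 mm side, z out of the painted face.
- stage_post (a point): Round stage fixed on the bench: grey square body of 124 mm, round platter of 112 mm with a flat rubber face 30 mm above the bench, and at its centre a steel post 9 mm thick, 20 mm tall, with a tapered tip. The point is on the post's axis at the platter's face; z is up along the post. A small black lock screw on the body's +y side is not used.
- holster_mouth (a point): Centre of the open mouth of the black holster tube (31 mm thick), 58 mm above the bench. Its axis leans 40 degrees from vertical to the holster's own -x: outward from the mouth it points along (-0.643, 0, 0.766) in the holster's axes, and the probe is drawn out that way. The bore is 40 mm deep, 1.3 mm wider than the probe on each side. z is up.
- holster: The holster's foot, grey, 100 x 66 mm and 13 mm high, fixed on the bench; it carries the slanted black tube. Origin on the bench under the foot, 4 mm from its centre; z up, -x the way the tube leans, which is back towards the robot's side of the bench (world -x) within 0.4 rad. The probe can be gripped by its two sides from straight above, along its axis or anything between.
- probe_mid (a point): Centre of the measuring probe (loose, 50 g): light grey pen-shaped barrel, 90 mm long, 16 mm thick in its middle, both ends tapering, gripped like a 16 mm square bar. Its y axis runs along it from the long narrow measuring end (-y) to the blunt rear (+y), so upright, narrow end down, means y points up. At the start the narrow end is in the holster and the rear 50 mm project; its flat sides face the holster's +y and -y.
- probe_tip (a point): Centre of the end face of the probe's narrow measuring end, 45 mm from the probe's centre; same axes as probe_mid.
- tile: Bystander, leave alone: black glass reference tile in a dark frame, 62 x 88 x 13 mm, no hole, lying flat. Origin at the centre of its underside.
- pot: Bystander, leave alone: white pot with a green lid, 45 mm wide and 43 mm high. Origin at the centre of its underside.
- tweezers: Bystander, leave alone: steel tweezers, 18 x 120 x 8 mm, lying flat, long along their y. Origin at the centre of the underside.
- sharpener: Bystander, leave alone: small metal sharpener, 15 x 25 x 14 mm. Origin at the centre of its underside.
Not all that is in view belongs to the job. Of the things that look like the part that bears plate_mid, the smaller one is meant.

How it is judged:
By the outcome, as a careful person would: the job done as asked, in the order asked, and still so for the second after the job is handed in, while the arm keeps its last pose, push and grip.
It also fails if it takes over 64 s, if anything falls off the work surface, if the arm or the gripper's body presses on something with over 40 N, if the wrist force passes 120 N, or if a joint passes its speed limit or range.

### The arm

A 6-joint arm with a two-finger parallel gripper is mounted at the origin on a cart in front of the work surface, level with it; the furniture and walls round the work are solid. World frame = base frame: x ahead of the robot, y to its left, z up, the work surface at z = 0. Lengths are in m, angles in degrees, forces in N, time in s.
With the tool pointing down it reaches from about 0.375 to 0.9 m from the base axis. Payload 3.1 kg.
Tool frame: the origin (TCP) lies at the very end of the fingers, on their centre line; the grasp point (between the pads) lies behind it (bot.grip_depth is the z of the grasp point in the tool frame, in m); z points along the fingers, y is the direction in which the jaws open and shut (so a half turn about z gives the same grasp; the last joint's range is limited). The gripper opens to 87 mm and grips with 3 to 60 N. Pads are 19 mm wide; open, the fingers measure 117 mm over their backs; the gripper's body (75 mm by 190 mm) begins 51 mm behind the grasp point.
Start: joints at [-76.977, 30.224, 82.088, -0, 67.689, -10.227], TCP at [0.247, -0.574, 0.223] pointing down, gripper open.
Joint ranges: [-176.69, 176.69], [-43.24, 126.21], [12.49, 139.97], [-82, 262], [0, 151.66], [-163.58, 163.58]. Speed limits (degrees/s): [159.86, 159.86, 180, 180, 180, 180].

### API

Orientations are given as a 3x3 rotation matrix whose columns are the frame's x, y, z axes.
In Python, from rig import bot, vision gives the robot as it stands. The module is installed in compiled form; this text tells all that it offers.
- The arm moves only by the shell command python3 -m jog 'ROWS'. ROWS is JSON, a list of rows, each a list of 3 entries, a list of its own where there are three numbers: the shift along the tool's x, y, z in mm, then the turn, a rotation vector about the tool's x, y, z in degrees, then the closure, from 0 (fully open) to 1 (shut). In form: [[[dx, dy, dz], [wx, wy, wz], fingers], ...]. A call has 1 to 12 rows; each row is the pose to reach, as a shift and turn from the pose commanded when the call began, along the tool's axes at that moment; what a row does not reach only later rows make up. A row lasts 1/12 s, in which the tool goes at most 41.7 mm and 7.16 degrees, less where a joint would pass 70% of its speed; a pose out of reach is approached as far as the arm can. A call with a gripper value outside its range is refused whole. The fingers move at their own pace and stop on an object; the grip force is fixed at half the most. Time passes only in rows, so rows that repeat a pose let the fingers close. It gives the time, the measured TCP pose, the force and the opening at its end, in the units of the state.
- bot.read_state(): the state, without advancing time (a new reading comes with each control period).
- vision.capture(name): name is "scene" or "top"; returns the picture (384x512x3 uint8, red, green, blue); there is no depth.
- vision.camera_info(name): a dict with "intrinsics" (3x3 intrinsics, pixels), "camera_from_world" (4x4, takes a point from world to camera coordinates). Camera axes: x right, y up, looking along -z (the intrinsics and any distortion apply to the point x, -y, -z); pixel columns grow to the right and rows downward; lengths in m; the calibration is good to about 2 mm. A picture is of the moment at which its call begins. camera_info takes no time and is no camera call.
- bot.hand_in(): hands the job in, once; it reports no verdict.
The state is a dict: "time_s": time; "joint_positions": joint angles; "qvel": joint speeds; "tau": joint torques, N m; "position": TCP position; "tcp_rot": TCP orientation; "force": force on the tool from outside, world axes, zero at the start; "moment": the same for the moment, N m; "opening": opening from 0.0 (shut) to 1.0 (fully open).
Only numpy, scipy, OpenCV 4.12 (cv2) and the standard library are available. Lean on these libraries where they do the work, as an engineer would, in place of code of your own. Each camera call takes 0.05 s, during which the arm holds its last target. There are 200 camera calls.

## Working session

There is one attempt and no reset: what is moved stays moved. The work goes in short steps, Python scripts to look and compute and a shell command to move; the robot and the scene stay as the last step left them, time stands still between calls to the robot, and variables do not carry over. Pictures are saved under pics/ and viewed, about 8 in all and at most 12, crops included, and the job is handed in when it is done.

```bash
mkdir -p pics; python3 - <<'E'
from rig import bot, vision
import cv2, numpy as np
for n in ("scene","top"):
    im=vision.capture(n); cv2.imwrite(f"pics/{n}0.png",cv2.resize(im[:,:,::-1],(800,600),interpolation=cv2.INTER_CUBIC)); np.save(f"{n}0.npy",im)
    i=vision.camera_info(n); print(n,{k:np.round(v,4).tolist() if not isinstance(v,str) else v for k,v in i.items()})
print(bot.read_state(), bot.grip_depth)
E
```

```text
scene {'intrinsics': [[480.0197, 0.0, 248.8568], [0.0, 480.0197, 193.0985], [0.0, 0.0, 1.0]], 'camera_from_world': [[-0.4995, -0.8661, 0.0182, 0.2572], [0.5597, -0.3066, 0.7699, -0.3369], [-0.6612, 0.3947, 0.6379, -1.3761], [0.0, 0.0, 0.0, 1.0]]}
top {'intrinsics': [[384.7091, 0.0, 254.6602], [0.0, 384.7091, 196.4536], [0.0, 0.0, 1.0]], 'camera_from_world': [[-0.0105, -0.9998, -0.0146, 0.0384], [0.9966, -0.0116, 0.0817, -0.4862], [-0.0819, -0.0137, 0.9965, -1.4712], [0.0, 0.0, 0.0, 1.0]]}
{'time_s': 0.1, 'joint_positions': array([-7.69777056e+01,  3.02747055e+01,  8.21512647e+01,  1.84166912e-03,
        6.76880728e+01, -1.02270486e+01]), 'qvel': array([ 0.0936939 , -0.0573673 , -0.19537168,  0.02612523, -0.04841524,
       -0.07019758]), 'tau': array([-5.34354622e-04, -4.40985096e+01, -1.77151269e+01,  6.33686897e-02,
        5.33667288e-02, -4.82269627e-05]), 'position': array([ 0.24659236, -0.57356512,  0.22164573]), 'tcp_rot': array([[ 9.18800645e-01,  3.94721671e-01, -4.19530650e-04],
       [ 3.94721709e-01, -9.18798664e-01,  1.94593559e-03],
       [ 3.82638747e-04, -1.95352473e-03, -9.99998019e-01]]), 'force': array([-0.50247398, -0.18852686, -0.44710875]), 'moment': array([ 0.01483084, -0.00429535, -0.03187257]), 'opening': 1.0029677283963259} -0.0187
```

View pics/scene0.png

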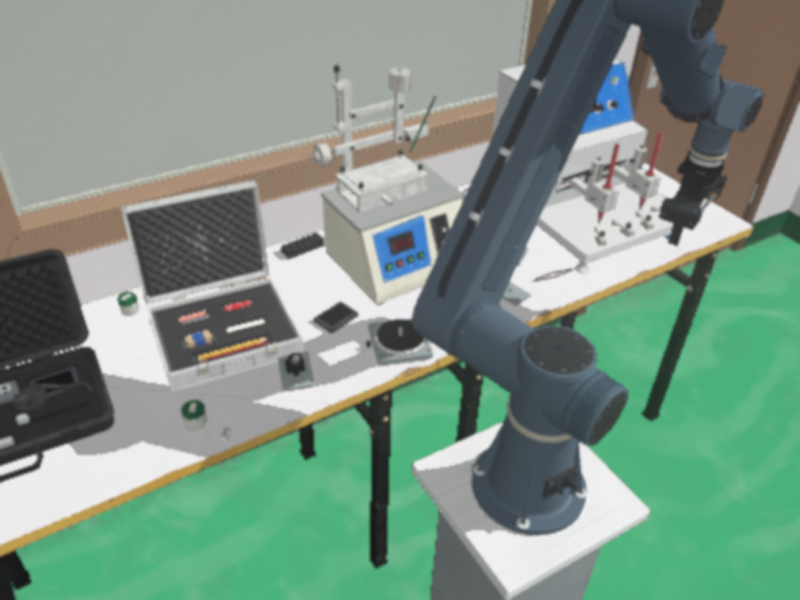

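View pics/top0.png

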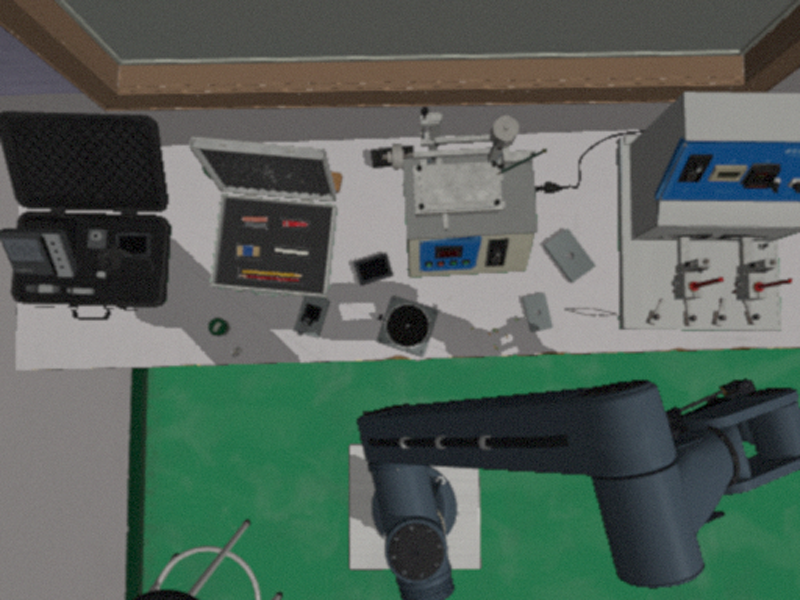

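The scene view shows the stage at (400,338), the holster at (296,368) and the tile at (335,317). The top view shows the stage at (407,325), the holster at (311,313), the tile at (371,268) and the tweezers at (592,311).

Candidates for the plate, by top-view pixel:
- (536,311): grey slab, smaller
- (567,254): grey slab, larger
- (371,268): black tile with no hole
- (357,311): bright patch on the bench

By the description, the plate is the smaller grey slab at (536,311). I'll check it in a close crop.

```bash
cat > h.py <<'E'
import numpy as np, cv2
from rig import bot, vision
def cam(n):
    i=vision.camera_info(n); return np.array(i["intrinsics"]),np.array(i["camera_from_world"])
def ray(n,uv):
    K,T=cam(n); d=np.linalg.inv(K)@[uv[0],uv[1],1]; d=np.array([d[0],-d[1],-d[2]])
    R=T[:3,:3]; return -R.T@T[:3,3], R.T@d
def onz(n,uv,z):
    o,d=ray(n,uv); return o+d*(z-o[2])/d[2]
def proj(n,p):
    K,T=cam(n); c=T[:3,:3]@p+T[:3,3]; q=K@[c[0],-c[1],-c[2]]; return q[:2]/q[2]
def tri(pairs):
    A=np.zeros((3,3));b=np.zeros(3)
    for n,uv in pairs:
        o,d=ray(n,uv);d=d/np.linalg.norm(d);M=np.eye(3)-np.outer(d,d);A+=M;b+=M@o
    return np.linalg.solve(A,b)
def crop(n,im,x0,y0,w,h,s,name):
    c=cv2.resize(im[y0:y0+h,x0:x0+w,::-1],None,fx=s,fy=s,interpolation=cv2.INTER_CUBIC)
    cv2.imwrite(f"pics/{name}.png",c); return c
E
python3 - <<'E'
from h import *
t=np.load("top0.npy"); s=np.load("scene0.npy")
a=cv2.resize(t[140:232,180:400,::-1],(770,322),interpolation=cv2.INTER_CUBIC)
b=cv2.resize(s[185:255,170:350,::-1],(720,280),interpolation=cv2.INTER_CUBIC)
o=np.zeros((602-4,770,3),np.uint8);o[:322]=a[:322];o[322:598,:720]=b[:276]
cv2.imwrite("pics/crop1.png",o)
for n,uv in (("plate",(343,199)),("big",(363,163)),("stage",(262,208)),("hol",(200,201))): print(n,onz("top",uv,0.01))
E
```

```text
plate [ 0.47345974 -0.31026673  0.01      ]
big [ 0.61385751 -0.39243356  0.01      ]
stage [0.44197229 0.00501537 0.01      ]
hol [0.47206636 0.24689799 0.01      ]
```

View pics/crop1.png

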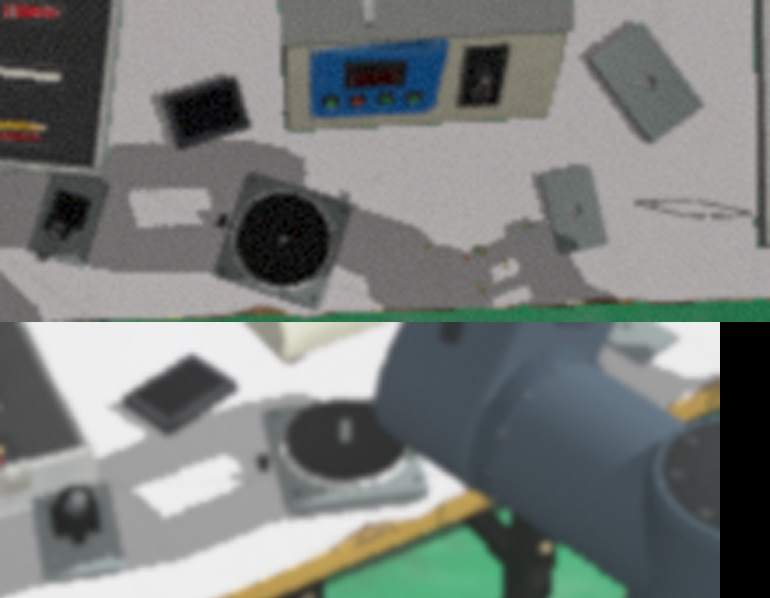

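The crop shows the smaller grey plate at crop (572,208), hole near (578,210), with one corner in shadow. The larger one at (643,82) also has a hole and is the decoy. The stage post is at crop (284,240) and the holster tube at (68,212). Next I'll measure with masks.

```bash
python3 - <<'E'
from h import *
t=np.load("top0.npy"); 
S=8
def seg(x0,y0,w,h,name):
    c=cv2.resize(t[y0:y0+h,x0:x0+w],None,fx=S,fy=S,interpolation=cv2.INTER_CUBIC).astype(int)
    d=c[:,:,1]-c[:,:,0]   # green minus red : bench warm, metal cool
    m=((d>4)&(c[:,:,1]<c[:,:,0]+40)).astype(np.uint8)
    m=cv2.morphologyEx(m,cv2.MORPH_CLOSE,np.ones((25,25)));m=cv2.morphologyEx(m,cv2.MORPH_OPEN,np.ones((25,25)))
    cs,_=cv2.findContours(m,0,2);
    for k in sorted(cs,key=cv2.contourArea)[::-1][:2]:
        b=cv2.boxPoints(cv2.minAreaRect(k)); b=(b+.5)/S-.5+[x0,y0]
        P=np.array([onz("top",p,name[1]) for p in b]); 
        print(name[0],cv2.contourArea(k)/S/S,"c",P.mean(0).round(4),"sides",np.linalg.norm(np.diff(P,axis=0),axis=1).round(4),"ang",[round(float(np.degrees(np.arctan2(*(P[i+1]-P[i])[1::-1]))),1) for i in (0,1)], "px",b.round(1).tolist())
    return c,m
c,m=seg(328,182,30,36,("plate",.008))
seg(340,140,45,45,("big",.008))
seg(235,183,52,48,("stage",.02))
seg(184,183,32,36,("hol",.013))
# bright/dark centroid for plate hole
g=c.sum(2); 
print(t[192:208,334:354].sum(2)//3)
print("stage post area"); print(t[200:216,252:272].sum(2)//3)
E
```

```text
plate 272.75 c [ 0.472  -0.3128  0.008 ] sides [0.0547 0.0873 0.0545] ang [-76.8, -167.9] px [[334.1, 190.2], [347.7, 186.9], [353.1, 208.7], [339.5, 212.0]]
big 483.2734375 c [ 0.6134 -0.3961  0.008 ] sides [0.0755 0.1154 0.075 ] ang [-54.5, -145.9] px [[347.4, 156.9], [362.8, 145.7], [380.2, 169.6], [364.9, 180.8]]
stage 94.015625 c [ 0.3812 -0.0164  0.02  ] sides [0.0362 0.0528 0.0361] ang [-90.6, 179.2] px [[263.1, 216.7], [272.4, 216.7], [272.4, 230.4], [263.1, 230.4]]
stage 41.3671875 c [ 0.4378 -0.0154  0.02  ] sides [0.0358 0.0256 0.0357] ang [-90.6, 179.2] px [[262.7, 205.6], [271.9, 205.6], [271.9, 212.2], [262.7, 212.2]]
hol 207.40625 c [0.4675 0.2435 0.013 ] sides [0.0592 0.0923 0.0589] ang [-90.7, 180.0] px [[193.2, 190.3], [208.3, 190.3], [208.3, 213.9], [193.2, 213.9]]
hol 9.0 c [0.4592 0.2686 0.013 ] sides [0.0117 0.0117 0.0117] ang [-90.7, -179.9] px [[192.8, 202.8], [195.8, 202.8], [195.8, 205.8], [192.8, 205.8]]
[[ 91  96 105 109 108 109 109 108 105 109 107 109 110 112 115 131 155 167
  167 167]
 [ 94  92 103 106 109 107 110 108 105 110 110 107 110 113 114 122 153 
[... 1530 characters left out ...]
12 16]
 [ 8 22 12 16 11 16 19  6 16 17 16  1 12  7 22  5 19 18 12 19]
 [11  6 16 21 13 19 15 15 13 17  1  6 19  5  9 13 18 13 11  5]
 [18 19 12 10 12 20  9 25 39 42 24 22  7  1 15 20 12 17  8 13]
 [12 19 17  3 21 20 16 32 60 61 33 19 19 21 11 15 14 17 28  8]
 [18  4 20 16 18 15 11 32 38 35 17 12 18 10 20 18 19 18 10 10]
 [ 3 20 19 14 13 17 14 24 26 13 12  8 13 16  8 21 15  3 18 11]
 [ 6 11  7 21 20 12 13 15 10 18 22  5 23 18 16 16  8 15 17 12]
 [10 17 18 17 14 24 15 20 18 20 25 15 14 16 17  3 21 15 11 18]
 [ 8 17 18  7  5 18 11 15 15 14 12 20  6 17 19 20 16 14 21  3]
 [20 14 14 17 10 23 18 14 16 13 14 19  8 12 29 14  7 16 16  8]
 [15 11 23  4 21 22  9  4 14 14 20 19 12 23 14 12 12 13 21 28]]
```

```bash
python3 - <<'E'
from h import *
t=np.mean([vision.capture("top").astype(float) for _ in range(6)],0); s=np.mean([vision.capture("scene").astype(float) for _ in range(6)],0)
np.save("tA.npy",t);np.save("sA.npy",s)
g=t.mean(2)
# plate: right edge (bench/plate) and left top edge, per-row crossing
R=np.array([[np.interp(137,g[r,345:356],np.arange(345,356)),r] for r in range(191,206)])
vx,vy,x,y=cv2.fitLine(R.astype(np.float32),2,0,.01,.01).ravel()
a=onz("top",(x-vx*8,y-vy*8),.008);b=onz("top",(x+vx*8,y+vy*8),.008);d=(b-a)[:2];L=np.degrees(np.arctan2(d[1],d[0]));print("right edge ang",L%180)
# long-axis profile through the face, away from hole, sampled by lines parallel to the edge
u=np.array([vx,vy]);u*=np.sign(u[1]);
for off in (-4,-7,-10):
    base=np.array([x,y])+np.array([off,0]); q=np.arange(-20,20,.5)
    pr=[g[int(0),0]*0+cv2.getRectSubPix(g.astype(np.float32),(1,1),tuple((base+u*k).astype(float)))[0,0] for k in q]
    print(off,base.round(2),u.round(3),[(float(k),int(v)) for k,v in zip(q,pr) if abs(k)>7])
h=np.clip(106-g[195:204,340:350],0,None);h[h<3]=0;yy,xx=np.mgrid[195:204,340:350];hc=((h*xx).sum()/h.sum(),(h*yy).sum()/h.sum());print("hole",hc,onz("top",hc,.008))
# platter
for n,I,bx in (("top",g,(235,183,52,48)),("scene",s.mean(2),(232,190,50,40))):
    x0,y0,w,hh=bx;c=cv2.resize(I[y0:y0+hh,x0:x0+w],None,fx=8,fy=8,interpolation=cv2.INTER_CUBIC)
    m=(c<45).astype(np.uint8);m=cv2.morphologyEx(m,cv2.MORPH_OPEN,np.ones((41,41)));m=cv2.morphologyEx(m,cv2.MORPH_CLOSE,np.ones((61,61)));k=max(cv2.findContours(m,0,2)[0],key=cv2.contourArea)
    e=cv2.fitEllipse(cv2.convexHull(k));cc=(np.array(e[0])+.5)/8-.5+[x0,y0];print(n,"platter",cc,np.array(e[1])/8,onz(n,cc,.03))
p=np.clip(g[204:214,255:268]-26,0,None);yy,xx=np.mgrid[204:214,255:268];pc=((p*xx).sum()/p.sum(),(p*yy).sum()/p.sum());print("post top px",pc,"z.04->",onz("top",pc,.04))
def cr(I,x0,y0,w,h,f): return cv2.resize(I[y0:y0+h,x0:x0+w,::-1],(w*f,h*f),interpolation=cv2.INTER_CUBIC)
A=cr(t,184,182,36,36,10);B=cr(s,170,222,40,36,10)
cv2.imwrite("pics/hol.png",np.clip(np.hstack([A,B]),0,255).astype(np.uint8))
E
```

```text
right edge ang 11.806126251244677
-4 [346.68 198.  ] [0.235 0.972] [(-20.0, 166), (-19.5, 167), (-19.0, 167), (-18.5, 166), (-18.0, 167), (-17.5, 166), (-17.0, 167), (-16.5, 167), (-16.0, 167), (-15.5, 166), (-15.0, 166), (-14.5, 166), (-14.0, 166), (-13.5, 166), (-13.0, 163), (-12.5, 158), (-12.0, 145), (-11.5, 127), (-11.0, 117), (-10.5, 110), (-10.0, 108), (-9.5, 109), (-9.0, 109), (-8.5, 109), (-8.0, 110), (-7.5, 111), (7.5, 110), (8.0, 110), (8.5, 110), (9.0, 110), (9.5, 109), (10.0, 110), (10.5, 110), (11.0, 111), (11.5, 116), (12.0, 126), (12.5, 138), (13.0, 153), (13.5, 164), (14.0, 167), (14.5, 169), (15.0, 169), (15.5, 168), (16.0, 168), (16.5, 167), (17.0, 168), (17.5, 168), (18.0, 168), (18.5, 168), (19.0, 168), (19.5, 167)]
-7 [343.68 198.  ] [0.235 0.972] [(-20.0, 167), (-19.5, 167), (-19.0, 167), (-18.5, 167), (-18.0, 167), (-17.5, 167), (-17.0, 167), (-16.5, 167), (-16.0, 167), (-15.5, 166), (-15.0, 167), (-14.5, 167), (-14.0, 167), (-13.5, 166), (-13.0, 166), (-12.5, 165), (-12.0, 160), (-11.5, 153), (-11.0, 139), (-10.5, 124), (-10.0, 114), (-9.5, 110), (-9.0, 108),
[... 692 characters left out ...]
.5, 109), (-9.0, 106), (-8.5, 106), (-8.0, 107), (-7.5, 107), (7.5, 108), (8.0, 108), (8.5, 106), (9.0, 103), (9.5, 98), (10.0, 90), (10.5, 84), (11.0, 81), (11.5, 79), (12.0, 79), (12.5, 81), (13.0, 92), (13.5, 107), (14.0, 133), (14.5, 155), (15.0, 161), (15.5, 166), (16.0, 164), (16.5, 164), (17.0, 162), (17.5, 161), (18.0, 156), (18.5, 151), (19.0, 143), (19.5, 136)]
hole (np.float64(344.82440476190476), np.float64(199.57619047619048)) [ 0.47127507 -0.31771074  0.008     ]
top platter [260.48152542 208.00222969] [26.02401352 26.20682716] [0.44099254 0.01094774 0.03      ]Traceback (most recent call last):
  File "<stdin>", line 19, in <module>
ValueError: max() iterable argument is empty
```

```bash
python3 - <<'E'
from h import *
t=np.load("tA.npy");s=np.load("sA.npy");g=t.mean(2);gs=s.mean(2)
p=np.clip(g[204:214,255:268]-26,0,None);yy,xx=np.mgrid[204:214,255:268];pc=((p*xx).sum()/p.sum(),(p*yy).sum()/p.sum());print("post top px",pc,"z.04->",onz("top",pc,.04),"z.05",onz("top",pc,.05))
for z in(.03,.05): P=np.array([.441,.011,z]);print("expect post",z,proj("top",P),proj("scene",P))
print(gs[205:222,248:266].astype(int))
o,_=ray("top",(0,0));print("campos",o)
# plate face centre along long axis: ends -11.2/+12.9ish at off -7
print("centre guess",onz("top",(343.68+.235*1.1-.0,198+.972*1.1),.008))
def cr(I,x0,y0,w,h,f): return cv2.resize(I[y0:y0+h,x0:x0+w,::-1],(w*f,h*f),interpolation=cv2.INTER_CUBIC)
A=cr(t,184,182,36,36,10);B=cr(s,170,222,40,36,10)
cv2.imwrite("pics/hol.png",np.clip(1.3*np.hstack([A,B]),0,255).astype(np.uint8))
E
```

```text
post top px (np.float64(260.51683244070387), np.float64(208.00612088752868)) z.04-> [0.44045748 0.01082453 0.04      ] z.05 [0.43993889 0.01083672 0.05      ]
expect post 0.03 [260.4678961  208.00044302] [257.01703491 213.62829103]
expect post 0.05 [260.47045739 207.72681959] [257.18781128 209.25860365]
[[110 102 105 102  88  78  75  74  74  77  79  79  81  82  85  81  77  76]
 [ 71  64  60  56  55  53  53  53  53  53  53  53  53  55  60  65  71  74]
 [ 54  53  53  52  52  52  52  52  52  52  51  51  51  51  52  58  68  73]
 [ 53  53  52  52  52  52  54  59  63  59  53  51  51  50  51  55  65  72]
 [ 53  52  52  52  52  53  61  80  88  75  58  51  50  50  50  53  61  69]
 [ 52  52  52  52  52  54  68  98 110  90  63  51  50  50  50  51  56  63]
 [ 52  52  52  52  52  54  71 102 115  94  65  52  50  50  50  50  52  57]
 [ 52  52  52  52  52  54  71 102 114  94  64  52  50  50  50  50  50  52]
 [ 53  52  52  52  52  53  69  99 110  90  63  51  50  50  50  49  49  50]
 [ 52  52  52  52  52  53  64  86  94  79  58  51  50  50  50  49  50  49]
 [ 52  52  52  52  51  51  55  64  67  60  53  51  50  50  50  50  49  49]
 [ 52  51  51  51  51  51  51  52  53  51  51  51  50  50  50  50  49  49]
 [ 51  51  51  51  51  51  51  51  50  51  50  50  50  50  50  49  49  49]
 [ 51  51  51  50  51  51  51  50  50  50  50  50  50  50  49  49  49  48]
 [ 50  50  50  51  50  51  50  50  50  50  50  49  49  49  49  49  49  49]
 [ 51  51  50  50  50  50  50  50  50  49  50  50  49  49  49  49  49  51]
 [ 53  51  50  50  50  50  50  50  49  49  49  49  50  50  50  52  57  70]]
campos [0.36441076 0.0126127  1.50642569]
centre guess [ 0.47329328 -0.31433198  0.008     ]
```

View pics/hol.png

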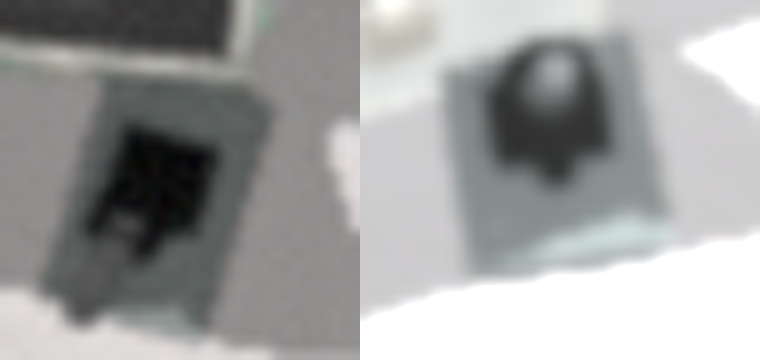

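Top crop: holster foot corners at about (103,78), (272,105), (205,332) and (40,290), with the probe's rear end near (82,315). Scene crop: probe rear end near (552,72).

The dark spot in the plate's hole is only its shaded wall. Shadow also lengthens the plate's +x end. So I'll use the unshadowed edges and the known sizes.

```bash
python3 - <<'E'
from h import *
t=np.load("tA.npy");g=t.mean(2)
# bottom (-x) end crossings & right edge, world
B=[]
for c in np.arange(342,349.1,1):
    col=g[205:216,int(c)];B.append(onz("top",(c,np.interp(137,col,np.arange(205,216))),.002)[:2])
R=[onz("top",(np.interp(137,g[r,345:356],np.arange(345,356)),r),.008)[:2] for r in range(190,207)]
def line(P):
    v=cv2.fitLine(np.array(P,np.float32),2,0,.001,.001).ravel();return v[:2]*np.sign(v[0]),v[2:]
ub,pb=line(B);ur,pr=line(R)
print("ang long",np.degrees(np.arctan2(ur[1],ur[0])),"ang short",np.degrees(np.arctan2(ub[1],ub[0])))
th=np.radians(12.2);l=np.array([np.cos(th),np.sin(th)]);w=np.array([-l[1],l[0]])
c=l*(pb@l+.045)+w*(pr@w+.028);print("plate centre",c)
# holster foot
F=np.array([[103,78],[272,105],[205,332],[40,290]])/10-.5+[184,182]
P=np.array([onz("top",f,.013) for f in F]);print("foot",P.mean(0),[round(float(np.degrees(np.arctan2(*(a-b)[1::-1]))),1) for a,b in ((P[0],P[3]),(P[1],P[2]),(P[0],P[1]),(P[3],P[2]))],np.linalg.norm(P-np.roll(P,1,0),axis=1))
rt=np.array([82,313])/10-.5+[184,182];rs=np.array([192,72])/10-.5+[170,222]
X=tri([("top",rt),("scene",rs)]);print("rear",X,"top@.096",onz("top",rt,.096),"scene@.096",onz("scene",rs,.096),proj("top",X)-rt,proj("scene",X)-rs)
st=tri([("top",(260.5,208)),("scene",(255.9,211.3))]);print("post",st,"scene@.04",onz("scene",(255.9,211.3),.04))
s=bot.read_state();p,Rm=s["position"],s["tcp_rot"]
y=np.array([-w[0],-w[1],0]);x=np.array([l[0],l[1],0]);G=np.column_stack([x,y,[0,0,-1.]])
import scipy.spatial.transform as S
print("rotvec",np.degrees(S.Rotation.from_matrix(Rm.T@G).as_rotvec()),"shift mm to z=.06",1000*Rm.T@(np.array([*c,.06])-p))
E
```

```text
ang long 11.579217 ang short -53.283863
plate centre [ 0.46801724 -0.31394779]
foot [0.46955217 0.25032734 0.013     ] [-16.4, -16.5, 80.2, 75.2] [0.08618511 0.06715978 0.09213032 0.06659733]
rear [0.42431899 0.26715274 0.0911478 ] top@.096 [0.42275986 0.26394883 0.096     ] scene@.096 [0.42135851 0.27107058 0.096     ] [-0.63170329 -0.36135627] [0.85305973 0.12466452]
post [0.44169031 0.01276877 0.04069168] scene@.04 [0.44364693 0.0142009  0.04      ]
rotvec [ 2.06057586e-03 -3.79309947e-04  1.10517146e+01] shift mm to z=.06 [ 306.02922426 -151.78591545  162.55782901]
```

```bash
python3 - <<'E'
from h import *
t=np.load("tA.npy");g=t.mean(2).astype(np.float32);d=(t[:,:,1]-t[:,:,0]).astype(np.float32)
u=np.array([.235,.972]);l=np.array([np.cos(np.radians(12)),np.sin(np.radians(12))]);w=np.array([-l[1],l[0]])
for off in (-3,-5,-7,-9):
    base=np.array([350.68+off,198.]);q=np.arange(8,15,.1)
    v=np.array([cv2.remap(g,np.float32([[ (base+u*k)[0] ]]),np.float32([[(base+u*k)[1]]]),1)[0,0] for k in q])
    k=q[np.argmax(v>138)];b=onz("top",base+u*k,.002)[:2]
    q2=np.arange(-8,-15,-.1);v2=np.array([cv2.remap(d,np.float32([[ (base+u*k)[0] ]]),np.float32([[(base+u*k)[1]]]),1)[0,0] for k in q2])
    k2=q2[np.argmax(v2<(v2[0]+v2[-1])/2)];tt=onz("top",base+u*k2,.008)[:2]
    print(off,k,b@l+.045,"top(color)",round(k2,2),tt@l-.045, (tt-b)@l)
c=np.array([.46802,-.31395]);print("c@l",c@l,"c@w",c@w)
E
python3 -m jog '[[[306,-152,90],[0,0,11],0],[[306,-152,90],[0,0,11],0],[[306,-152,90],[0,0,11],0],[[306,-152,90],[0,0,11],0],[[306,-152,90],[0,0,11],0],[[306,-152,90],[0,0,11],0],[[306,-152,90],[0,0,11],0],[[306,-152,90],[0,0,11],0],[[306,-152,90],[0,0,11],0],[[306,-152,90],[0,0,11],0],[[306,-152,90],[0,0,11],0]]'
```

```text
-3 12.299999999999985 0.3957423501410077 top(color) -10.7 0.3951685998254741 0.08942624968446637
-5 12.799999999999983 0.39550099323716426 top(color) -10.5 0.3960959505826729 0.09059495734550858
-7 13.199999999999982 0.3956479188988434 top(color) -10.1 0.39624207469575945 0.0905941557969161
-9 13.899999999999979 0.3946300927747195 top(color) -9.7 0.3963881957380532 0.09175810296333362
c@l 0.3925187647632002 c@w -0.40439626878690604
time_s: 1.62
position: [0.4684, -0.3129, 0.1323]
tcp_rot: [[0.977, 0.215, -0.001], [0.215, -0.977, -0.0], [-0.001, -0.0, -1.0]]
force: [0.2, -0.6, -0.9]
opening: 0.996
```

```bash
python3 -m jog '[[[2.5,1,90],[0,0,0.3],0],[[2.5,1,90],[0,0,0.3],0],[[2.5,1,90],[0,0,0.3],0],[[2.5,1,120],[0,0,0.3],0],[[2.5,1,128],[0,0,0.3],0],[[2.5,1,130],[0,0,0.3],0],[[2.5,1,130],[0,0,0.3],0]]'
```

```text
time_s: 2.2
position: [0.4704, -0.3153, 0.0035]
tcp_rot: [[0.979, 0.206, 0.0], [0.206, -0.979, -0.001], [0.0, 0.001, -1.0]]
force: [0.2, 1.0, 1.0]
opening: 1.0
```

```bash
python3 -m jog '[[[0,0,1],[0,0,0],1],[[0,0,1],[0,0,0],1],[[0,0,1],[0,0,0],1],[[0,0,1],[0,0,0],1],[[0,0,1],[0,0,0],1],[[0,0,1],[0,0,0],1],[[0,0,1],[0,0,0],1],[[0,0,1],[0,0,0],1],[[0,0,1],[0,0,0],1]]'
```

```text
time_s: 2.95
position: [0.4707, -0.3141, 0.002]
tcp_rot: [[0.978, 0.207, 0.0], [0.207, -0.978, -0.0], [0.0, 0.0, -1.0]]
force: [-0.2, 1.6, 5.7]
opening: 0.64
```

```bash
python3 -m jog '[[[0,0,-40],[0,0,0],1],[[0,0,-80],[0,0,0],1],[[5,-40,-100],[0,0,0],1],[[10,-80,-100],[0,0,0],1],[[14,-120,-100],[0,0,0],1],[[19,-160,-100],[0,0,0],1],[[24,-200,-100],[0,0,0],1],[[28,-240,-100],[0,0,0],1],[[33,-280,-100],[0,0,0],1],[[38,-310,-100],[0,0,0],1],[[38,-324,-100],[0,0,0],1],[[38,-324,-100],[0,0,0],1]]'
python3 - <<'E'
from h import *
t=np.mean([vision.capture("top").astype(float) for _ in range(4)],0);s=np.mean([vision.capture("scene").astype(float) for _ in range(4)],0);np.save("tB.npy",t);np.save("sB.npy",s)
a=cv2.resize(t[180:240,220:300,::-1],(640,480)[:2] if 0 else (400,300),interpolation=cv2.INTER_CUBIC);b=cv2.resize(s[180:240,210:290,::-1],(400,300),interpolation=cv2.INTER_CUBIC)
cv2.imwrite("pics/held.png",np.clip(np.hstack([a,b]),0,255).astype(np.uint8))
st=bot.read_state();print(st["position"],st["opening"],st["force"],st["time_s"])
E
```

```text
time_s: 3.95
position: [0.4385, 0.0138, 0.1012]
tcp_rot: [[0.977, 0.212, -0.003], [0.212, -0.977, 0.001], [-0.003, -0.002, -1.0]]
force: [-0.1, -0.2, -0.9]
opening: 0.636
[0.44101104 0.00958531 0.10149905] 0.6366185844533417 [-0.1306238   0.8637794  -1.69900631] 4.35
```

View pics/held.png

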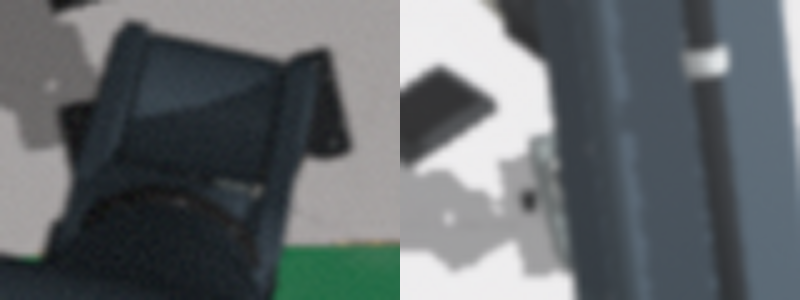

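The arm hides the stage in both views: the top image shows only the gripper body, and the scene image shows the stage edge at (545,200). I'll insert by feel.

```bash
python3 -m jog '[[[0,-0.9,30],[0,0,0],1],[[0,-0.9,46],[0,0,0],1],[[0,-0.9,46],[0,0,0],1],[[0,-0.9,46],[0,0,0],1],[[0,-0.9,46],[0,0,0],1]]'; python3 -m jog '[[[0,0,2],[0,0,0],1],[[0,0,4],[0,0,0],1],[[0,0,5],[0,0,0],1],[[0,0,6],[0,0,0],1],[[0,0,6],[0,0,0],1],[[0,0,6],[0,0,0],1]]'
```

```text
time_s: 4.77
position: [0.4409, 0.0111, 0.056]
tcp_rot: [[0.978, 0.206, 0.001], [0.206, -0.978, -0.0], [0.001, 0.0, -1.0]]
force: [0.4, -0.1, -0.9]
opening: 0.637
time_s: 5.27
position: [0.4405, 0.0115, 0.0496]
tcp_rot: [[0.978, 0.207, 0.0], [0.207, -0.978, -0.0], [0.0, 0.0, -1.0]]
force: [0.0, -0.3, -1.2]
opening: 0.639
```

```bash
python3 -m jog '[[[0,0,1],[0,0,0],1],[[0,0,2],[0,0,0],1],[[0,0,3],[0,0,0],1],[[0,0,4],[0,0,0],1],[[0,0,4],[0,0,0],1],[[0,0,4],[0,0,0],1]]'
```

```text
time_s: 5.77
position: [0.4404, 0.0115, 0.0454]
tcp_rot: [[0.978, 0.207, -0.0], [0.207, -0.978, 0.0], [-0.0, -0.0, -1.0]]
force: [-1.2, 0.6, -1.4]
opening: 0.637
```

```bash
python3 -m jog '[[[0,0,1],[0,0,0],1],[[0,0,2],[0,0,0],1],[[0,0,3],[0,0,0],1],[[0,0,4],[0,0,0],1],[[0,0,5],[0,0,0],1],[[0,0,6],[0,0,0],1],[[0,0,6],[0,0,0],1],[[0,0,6],[0,0,0],1]]'
```

```text
time_s: 6.43
position: [0.4404, 0.0115, 0.0395]
tcp_rot: [[0.978, 0.207, -0.0], [0.207, -0.978, 0.0], [-0.0, -0.0, -1.0]]
force: [-0.2, 0.2, -1.0]
opening: 0.641
```

```bash
python3 -m jog '[[[0,0,2],[0,0,0],1],[[0,0,4],[0,0,0],1],[[0,0,6],[0,0,0],1],[[0,0,7],[0,0,0],1],[[0,0,7.5],[0,0,0],1],[[0,0,7.5],[0,0,0],1],[[0,0,7.5],[0,0,0],1]]'
```

```text
time_s: 7.02
position: [0.4404, 0.0115, 0.032]
tcp_rot: [[0.978, 0.207, -0.0], [0.207, -0.978, 0.0], [-0.0, -0.0, -1.0]]
force: [-0.4, 0.6, -2.1]
opening: 0.635
```

```bash
python3 -m jog '[[[0,0,0.7],[0,0,0],1],[[0,0,1],[0,0,0],1],[[0,0,1],[0,0,0],1],[[0,0,1],[0,0,0],1]]'; python3 -m jog '[[[0,0,0],[0,0,0],0.25],[[0,0,0],[0,0,0],0.25],[[0,0,0],[0,0,0],0.25],[[0,0,0],[0,0,0],0.25],[[0,0,0],[0,0,0],0.25],[[0,0,0],[0,0,0],0.25]]'
```

```text
time_s: 7.35
position: [0.4405, 0.0115, 0.032]
tcp_rot: [[0.978, 0.207, 0.001], [0.207, -0.978, -0.0], [0.001, 0.0, -1.0]]
force: [-1.8, -1.5, 9.6]
opening: 0.641
time_s: 7.85
position: [0.4404, 0.0115, 0.0309]
tcp_rot: [[0.978, 0.207, -0.0], [0.207, -0.978, 0.0], [-0.0, -0.0, -1.0]]
force: [1.2, 0.3, 0.1]
opening: 0.747
```

```bash
python3 -m jog '[[[0,0,-40],[0,0,0],0.25],[[0,0,-80],[0,0,0],0.25],[[0,0,-120],[0,0,0],0],[[0,40,-150],[0,0,0],0],[[0,80,-170],[0,0,0],0],[[0,120,-180],[0,0,0],0],[[0,160,-180],[0,0,0],0],[[0,200,-180],[0,0,0],0],[[0,240,-180],[0,0,0],0],[[-40,280,-180],[0,0,0],0],[[-60,310,-180],[0,0,0],0],[[-60,340,-180],[0,0,0],0]]'
python3 - <<'E'
from h import *
t=np.mean([vision.capture("top").astype(float) for _ in range(6)],0);s=np.mean([vision.capture("scene").astype(float) for _ in range(6)],0);np.save("tC.npy",t);np.save("sC.npy",s)
a=cv2.resize(t[180:230,184:294,::-1],(792,360)[:2] if 0 else (770,350),interpolation=cv2.INTER_CUBIC);b=cv2.resize(s[190:250,170:290,::-1],(480,240),interpolation=cv2.INTER_CUBIC)
o=np.zeros((590,770,3));o[:350]=a;o[350:,:480]=b
c=cv2.resize(s[222:252,178:202,::-1],(288,240)[:2] if 0 else (192,240),interpolation=cv2.INTER_CUBIC);o[350:,490:682]=c
cv2.imwrite("pics/placed.png",np.clip(1.2*o,0,255).astype(np.uint8))
E
```

```text
time_s: 8.85
position: [0.4484, -0.3333, 0.2102]
tcp_rot: [[0.978, 0.206, -0.004], [0.206, -0.978, 0.004], [-0.004, -0.005, -1.0]]
force: [0.5, 0.4, 0.8]
opening: 1.0
```

View pics/placed.png

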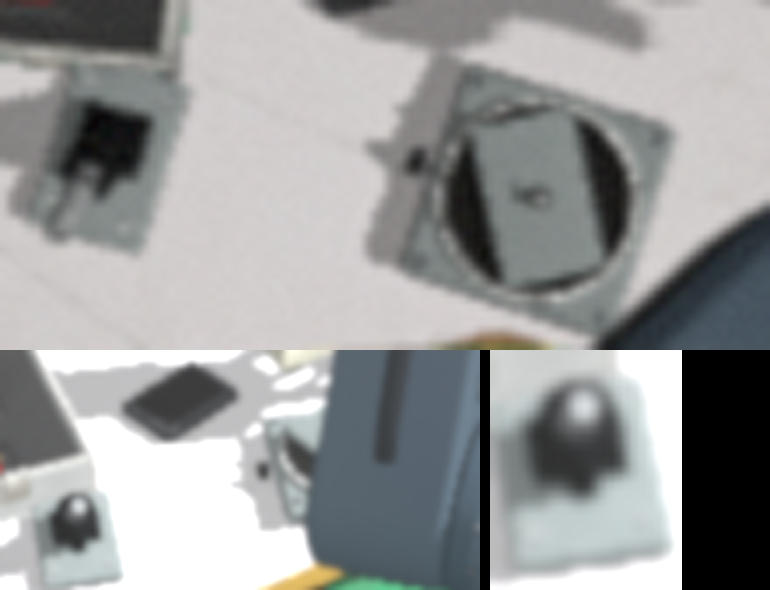

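The picture shows the plate flat on the platter at crop (535,200), with the post through its hole at (535,195). The probe's rear end is near top crop (60,228) and scene inset (578,408). Next I'll measure the holster and probe.

```bash
python3 - <<'E'
from h import *
t=np.load("tC.npy");s=np.load("sC.npy")
S=8;x0,y0,w,h=184,184,32,36
c=cv2.resize(t[y0:y0+h,x0:x0+w],None,fx=S,fy=S,interpolation=cv2.INTER_CUBIC)
m=((c[:,:,1]-c[:,:,0]>3)|(c.mean(2)<50)).astype(np.uint8);m[:48]=0
m=cv2.morphologyEx(m,cv2.MORPH_OPEN,np.ones((21,21)));m=cv2.morphologyEx(m,cv2.MORPH_CLOSE,np.ones((31,31)))
k=max(cv2.findContours(m,0,2)[0],key=cv2.contourArea);b=cv2.boxPoints(cv2.minAreaRect(k));b=(b+.5)/S-.5+[x0,y0]
P=np.array([onz("top",p,.013) for p in b]);print("foot px",b.round(1).tolist(),P.mean(0).round(4),np.linalg.norm(np.diff(P,axis=0),axis=1).round(4),[round(float(np.degrees(np.arctan2(*(P[i+1]-P[i])[1::-1]))),1) for i in (0,1)])
# right edge line of foot
g=t.mean(2)
R=[]
for r in range(196,212):
    row=g[r,200:214];i=np.argmax(row>(row.max()*.5+.5*np.median(row[:4])));R.append((200+i-1+(((row.max()*.5+.5*np.median(row[:4]))-row[i-1])/(row[i]-row[i-1])),r))
v=cv2.fitLine(np.array(R,np.float32),2,0,.01,.01).ravel();a=onz("top",(v[2]-v[0]*5,v[3]-v[1]*5),.013);q=onz("top",(v[2]+v[0]*5,v[3]+v[1]*5),.013);d=a-q;print("right edge yaw",np.degrees(np.arctan2(d[1],d[0])),"at",((a+q)/2).round(4))
np.set_printoptions(linewidth=200)
print("top 186-202 x 200-217");print(g[198:218,186:204].astype(int))
print("scene 180-200,222-240");print(s.mean(2)[222:242,180:200].astype(int))
E
```

```text
foot px [[192.4, 213.7], [194.1, 189.2], [210.1, 190.3], [208.4, 214.8]] [0.4681 0.2415 0.013 ] [0.0958 0.0629 0.0957] [-3.7, -94.6]
right edge yaw 0.40489035029657333 at [0.4619 0.2251 0.013 ]
top 186-202 x 200-217
[[112 112 111 111 110  98  79  70  58  35   9  10  13  11  15  16  13  17]
 [110 113 113 113 109  94  77  68  53  31  16  18  14  12  17  16  15  18]
 [110 110 111 111 104  86  74  65  42  15  12  15  15  17  16  17  16  20]
 [110 111 112 108  96  78  69  50  28  13  10  12  17  20  19  16  20  25]
 [111 111 111 108  95  77  65  42  22  21  23  21  15  18  16  12  16  31]
 [125 116 111 105  88  72  55  29  22  43  51  47  33  19  18  18  21  44]
 [147 124 111 106  92  77  54  30  32  56  76  75  49  25  26  32  37  62]
 [138 115 108 102 102 100  78  52  54  67  70  68  44  29  48  65  70  82]
 [128 111 105  97 103 110  98  73  77  91  86  68  40  47  81 103 107 108]
 [116 109 107 101 110 111  99  79  92 108 106  75  51  73 102 113 113 115]
 [113 108 100 106 116 119  98  88 102 113 111  90  81  99 112 115 115 114]
 [113 108  97 108 112 101  87  96 109 117 113 108 108 113 1
[... 1599 characters left out ...]
53  51  61  99 147 170 183 209 230]
 [108 101  82  57  44  42  43  45  48  49  50  49  49  56  91 142 169 181 207 229]
 [108 102  85  60  45  41  42  42  43  46  49  49  49  54  85 138 167 178 201 226]
 [108 103  89  65  46  42  42  42  42  45  48  54  60  66  90 136 164 176 193 220]
 [109 105  95  73  53  48  47  46  43  43  52  74  94 106 122 146 165 174 186 211]
 [111 106 102  86  71  67  67  61  51  45  61 100 132 147 157 165 171 174 182 207]
 [112 107 106  99  94  97  98  89  72  64  80 121 153 166 170 172 173 174 181 207]
 [115 112 114 114 116 127 133 127 114 107 119 143 162 171 173 173 174 175 180 202]
 [123 128 136 138 141 152 159 158 151 148 154 163 169 172 173 174 175 176 178 194]]
```

```bash
python3 - <<'E'
from h import *
t=np.load("tC.npy");s=np.load("sC.npy");g=t.mean(2)
R=[]
for r in range(195,213):
    row=g[r,198:218];i=len(row)-1
    while row[i]>142 and i>0:i-=1
    R.append((198+i+(142-row[i])/(row[i+1]-row[i]),r))
print(np.array(R)[:,0].round(1))
R=np.array([p for p in R if p[0]>201])
v=cv2.fitLine(R.astype(np.float32),cv2.DIST_HUBER,0,.01,.01).ravel()
a=onz("top",(v[2]-v[0]*5,v[3]-v[1]*5),.013);q=onz("top",(v[2]+v[0]*5,v[3]+v[1]*5),.013);d=a-q;d*=np.sign(d[0]);print("yaw",np.degrees(np.arctan2(d[1],d[0])),((a+q)/2).round(4))
def cr(I,x0,y0,w,h,f):
    o=np.clip(1.4*cv2.resize(I[y0:y0+h,x0:x0+w,::-1],(w*f,h*f),interpolation=cv2.INTER_CUBIC),0,255)
    for k in range(0,w,5): cv2.putText(o,str(x0+k),(k*f,10),0,.35,(0,0,255));o[::4,k*f+f//2]=(0,0,255)
    for k in range(0,h,5): cv2.putText(o,str(y0+k),(0,k*f+f//2),0,.35,(255,0,0));o[k*f+f//2,::4]=(255,0,0)
    return o
cv2.imwrite("pics/hol2.png",np.hstack([cr(t,184,186,24,32,16),cr(s,178,222,22,32,16)]).astype(np.uint8))
E
```

```text
[210.4 209.8 209.3 209.3 208.7 208.3 208.1 207.6 207.3 207.1 206.8 206.6
 206.2 205.8 205.6 205.3 205.3 204.8]
yaw -17.234139805957494 [0.4575 0.2191 0.013 ]
```

View pics/hol2.png

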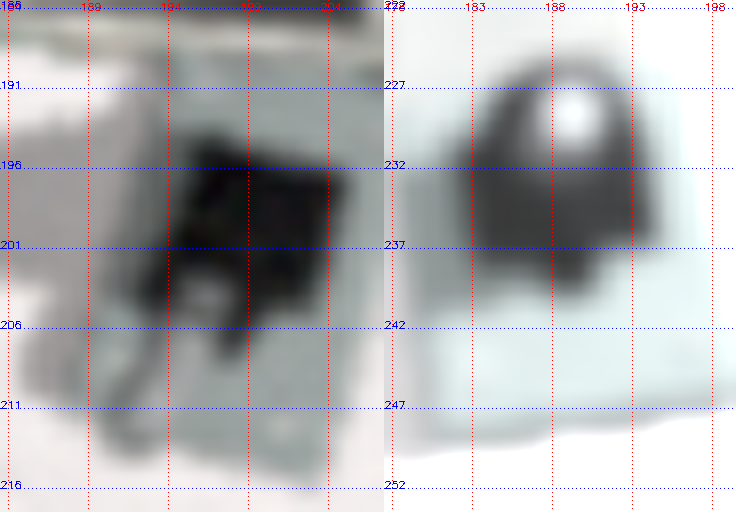

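The right edge of the foot gives holster yaw −17.2°. The probe runs from the mouth at about top px (196,204) to its rear end at about (191.6,212.7). In the scene view the rear end is at (189.2,228.4).

```bash
cat > go.py <<'E'
from h import *
from scipy.spatial.transform import Rotation as Ro
def to(p,R,st=None):
    s=bot.read_state();print("shift mm",(1000*s["tcp_rot"].T@(np.array(p)-s["position"])).round(1),"rot",np.degrees(Ro.from_matrix(s["tcp_rot"].T@R).as_rotvec()).round(2),"t",s["time_s"])
def hol(yaw,tilt):
    c,s=np.cos(np.radians(yaw)),np.sin(np.radians(yaw));t=np.radians(tilt)
    z=np.array([np.sin(t)*c,np.sin(t)*s,-np.cos(t)]);y=np.array([s,-c,0]);return np.column_stack([np.cross(y,z),y,z])
E
python3 - <<'E'
from go import *
for uv,z in (((198.95,200),.045),((191.6,212.7),.096),((196.4,204),.058)): 
    p=onz("top",uv,z); print(p.round(4),"lat",p[:2]@[.292,.956],"long",p[:2]@[.956,-.292])
R=hol(-17,40);rear=np.array([.4213,.2645,.0963]);a=-R[:,2];g=rear-.0427*a
print("grasp tcp",g,"pre",g+.08*a)
to(np.array([.40,.20,.22]),hol(-17,0)); print(bot.read_state()["joint_positions"].round(1))
E
```

```text
[0.4734 0.2454 0.045 ] lat 0.3728788771457271 long 0.38092230881664735
[0.4231 0.2643 0.096 ] lat 0.37624266929157324 long 0.327332691108009
[0.4574 0.253  0.058 ] lat 0.3754363329679698 long 0.3633970770012423
grasp tcp [0.44754773 0.25647526 0.0635899 ] pre [0.39837166 0.2715099  0.12487346]
shift mm [  59.8 -531.7   -8.8] rot [-0.    0.   29.04] t 9.45
[-47.7  26.1  92.    0.   61.8  30.2]
```

```bash
python3 -m jog '[[[30,-40,0],[0,0,4],0],[[60,-80,0],[0,0,8],0],[[80,-120,0],[0,0,12],0],[[100,-160,0],[0,0,16],0],[[110,-200,0],[0,0,20],0],[[120,-240,0],[0,0,24],0],[[120,-280,0],[0,0,29],0],[[120,-320,0],[0,0,29],0],[[110,-360,0],[0,0,29],0],[[100,-400,0],[0,0,29],0],[[90,-440,0],[0,0,29],0],[[80,-480,0],[0,0,29],0]]'
python3 - <<'E'
from go import *
R=hol(-17,40);rear=np.array([.4232,.2630,.0963]);a=-R[:,2];g=rear-.0427*a
print(g,g+.08*a);to(g+.08*a,R);s=bot.read_state();print(s["joint_positions"].round(1),s["position"])
E
```

```text
time_s: 10.45
position: [0.4364, 0.1411, 0.2113]
tcp_rot: [[0.956, -0.293, 0.001], [-0.293, -0.956, 0.0], [0.001, -0.0, -1.0]]
force: [0.4, 1.0, 0.4]
opening: 0.997
[0.44944773 0.25497526 0.0635899 ] [0.40027166 0.2700099  0.12487346]
shift mm [ -72.4 -112.7   86.4] rot [-1.000e-02  3.997e+01 -3.000e-02] t 10.45
[  3.9  18.4 105.9   0.   55.6 110.9] [0.43641793 0.14107508 0.21128803]
```

```bash
python3 -m jog '[[[-12,-30,0],[0,7,0],0],[[-24,-60,0],[0,14,0],0],[[-36,-90,20],[0,21,0],0],[[-48,-113,40],[0,28,0],0],[[-60,-113,60],[0,35,0],0],[[-72,-113,86],[0,40,0],0],[[-72,-113,86],[0,40,0],0],[[-72,-113,86],[0,40,0],0],[[-72,-113,86],[0,40,0],0],[[-72,-113,86],[0,40,0],0]]'
python3 - <<'E'
from go import *
R=hol(-17,40);rear=np.array([.4232,.2630,.0963]);a=-R[:,2];g=rear-.0427*a
t=np.mean([vision.capture("top").astype(float) for _ in range(3)],0);s=np.mean([vision.capture("scene").astype(float) for _ in range(3)],0)
to(g,R);S=bot.read_state();print(S["joint_positions"].round(1),S["position"])
def cr(I,x0,y0,w,h,f):return cv2.resize(I[y0:y0+h,x0:x0+w,::-1],(w*f,h*f),interpolation=cv2.INTER_CUBIC)
cv2.imwrite("pics/pre.png",np.clip(1.3*np.hstack([cr(t,170,180,50,60,8),cr(s,165,195,50,60,8)]),0,255).astype(np.uint8))
for q in (g,S["position"],S["position"]+.0435*S["tcp_rot"][:,1],S["position"]-.0435*S["tcp_rot"][:,1],rear):print(proj("top",q).round(1),proj("scene",q).round(1))
E
```

```text
time_s: 11.28
position: [0.4609, 0.225, 0.239]
tcp_rot: [[0.817, -0.24, 0.524], [-0.205, -0.971, -0.126], [0.539, -0.004, -0.842]]
force: [-0.2, -0.2, 1.1]
opening: 1.001
shift mm [-108.3  -25.8  137.2] rot [-1.99  7.54  2.36] t 11.5833
[ 25.1  16.2 114.9 -43.   29.5 163.5] [0.4602571  0.22501791 0.23738589]
[195.6 206. ] [190.3 229. ]
[195.9 199.7] [194.4 181.6]
[208.6 202.7] [208.6 179.4]
[183.2 196.7] [180.  183.9]
[191.9 212.7] [190.8 227.4]
```

View pics/pre.png

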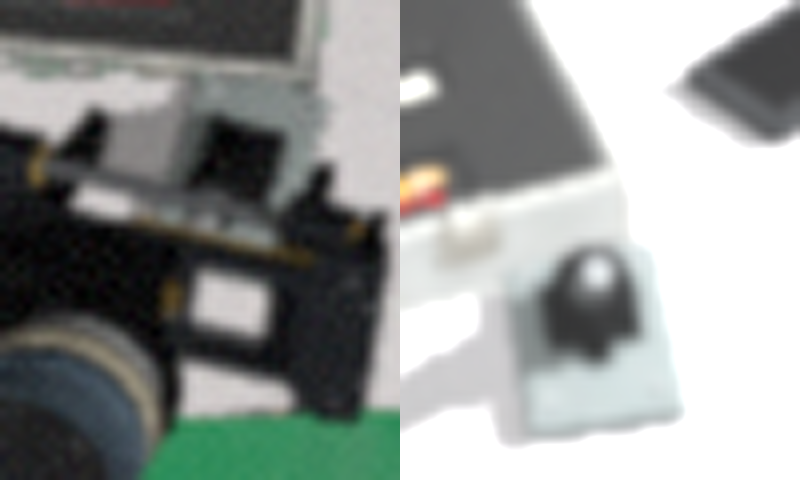

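The picture shows the open gripper at top (200,230) above the holster at (240,150), but joint 6 has reached its limit at 163.5°. I'll turn the tool half a turn about its own z axis and use the mirrored grasp.

```bash
python3 -m jog '[[[-10,0,-10],[0,0,-7],0],[[-20,0,-20],[0,0,-14],0],[[-20,0,-20],[0,0,-21],0],[[-20,0,-20],[0,0,-28],0],[[-20,0,-20],[0,0,-35],0],[[-20,0,-20],[0,0,-42],0],[[-20,0,-20],[0,0,-49],0],[[-20,0,-20],[0,0,-56],0],[[-20,0,-20],[0,0,-63],0],[[-20,0,-20],[0,0,-70],0],[[-20,0,-20],[0,0,-77],0],[[-20,0,-20],[0,0,-84],0]]'
python3 -m jog '[[[0,0,0],[0,0,-7],0],[[0,0,0],[0,0,-14],0],[[0,0,0],[0,0,-21],0],[[0,0,0],[0,0,-28],0],[[0,0,0],[0,0,-35],0],[[0,0,0],[0,0,-42],0],[[0,0,0],[0,0,-49],0],[[0,0,0],[0,0,-56],0],[[0,0,0],[0,0,-63],0],[[0,0,0],[0,0,-70],0],[[0,0,0],[0,0,-77],0],[[0,0,0],[0,0,-84],0]]'
cat >> go.py <<'E'
def holf(yaw,tilt): return hol(yaw,tilt)@np.diag([-1,-1,1])
rear=np.array([.4232,.2630,.0963])
E
python3 - <<'E'
from go import *
R=holf(-17,40);a=-R[:,2];g=rear-.0427*a
to(g+.08*a,R);S=bot.read_state();print(S["joint_positions"].round(1),S["position"])
E
```

```text
time_s: 12.58
position: [0.4332, 0.2318, 0.2429]
tcp_rot: [[0.319, 0.792, 0.521], [0.946, -0.299, -0.126], [0.055, 0.533, -0.844]]
force: [-0.6, 0.3, 1.3]
opening: 0.998
time_s: 13.58
position: [0.4332, 0.2318, 0.2429]
tcp_rot: [[-0.754, 0.4, 0.521], [0.396, 0.91, -0.126], [-0.524, 0.111, -0.844]]
force: [-0.3, 0.8, -0.7]
opening: 0.998
shift mm [101.8   8.4  77.7] rot [ 1.19 -7.76 -9.21] t 13.5833
[ 27.9  14.5 116.4 -43.4  31.1  -2.3] [0.43321715 0.23181767 0.24289419]
```

```bash
python3 -m jog '[[[40,3,0],[0,-4,-4],0],[[80,6,15],[0.6,-7,-8],0],[[102,8,45],[1.2,-7.8,-9.2],0],[[102,8,78],[1.2,-7.8,-9.2],0],[[102,8,78],[1.2,-7.8,-9.2],0],[[102,8,78],[1.2,-7.8,-9.2],0],[[102,8,78],[1.2,-7.8,-9.2],0],[[102,8,78],[1.2,-7.8,-9.2],0]]'
python3 - <<'E'
from go import *
R=holf(-17,40);a=-R[:,2];g=rear-.0427*a
to(g,R);S=bot.read_state();print(S["joint_positions"].round(1),S["position"])
E
```

```text
time_s: 14.25
position: [0.4014, 0.2802, 0.1376]
tcp_rot: [[-0.738, 0.308, 0.601], [0.232, 0.951, -0.202], [-0.634, -0.009, -0.773]]
force: [0.4, -1.2, -0.1]
opening: 1.003
shift mm [ 5.7 -8.5 91.2] rot [-1.   -0.65 -0.36] t 14.25
[ 41.6  31.8 120.7 -81.9  33.8  42.9] [0.40140054 0.28015266 0.13764941]
```

Joint 4 is at its limit with the 40° tilt. The probe may also be gripped from a steeper angle, so I'll use a 15° tilt.

```bash
cat >> go.py <<'E'
R40=hol(-17,40);a=-R40[:,2];T=15;RG=holf(-17,T);gp=rear-.024*a;tg=gp+.0187*RG[:,2]
E
python3 - <<'E'
from go import *
print(tg);to(tg-.09*RG[:,2],RG)
E
```

```text
[0.44258126 0.25707456 0.05985212]
shift mm [-23.5  -9.7   7.6] rot [-0.9  24.34 -0.57] t 14.25
```

```bash
python3 -m jog '[[[-8,-3,-15],[-0.2,7,0],0],[[-16,-6,-15],[-0.5,14,0],0],[[-24,-10,0],[-0.9,21,-0.5],0],[[-24,-10,7],[-0.9,24.3,-0.5],0],[[-24,-10,7],[-0.9,24.3,-0.5],0],[[-24,-10,7],[-0.9,24.3,-0.5],0],[[-24,-10,7],[-0.9,24.3,-0.5],0]]'
python3 - <<'E'
from go import *
t=np.mean([vision.capture("top").astype(float) for _ in range(3)],0);s=np.mean([vision.capture("scene").astype(float) for _ in range(3)],0)
to(tg-.09*RG[:,2],RG);to(tg,RG);S=bot.read_state();print(S["joint_positions"].round(1),S["position"])
def cr(I,x0,y0,w,h,f):return cv2.resize(I[y0:y0+h,x0:x0+w,::-1],(w*f,h*f),interpolation=cv2.INTER_CUBIC)
cv2.imwrite("pics/pre2.png",np.clip(1.3*np.hstack([cr(t,170,180,50,60,8),cr(s,165,195,50,60,8)]),0,255).astype(np.uint8))
E
```

```text
time_s: 14.83
position: [0.4198, 0.2625, 0.149]
tcp_rot: [[-0.919, 0.297, 0.259], [0.285, 0.955, -0.082], [-0.272, -0.002, -0.962]]
force: [0.6, -0.8, 0.9]
opening: 1.003
shift mm [-1.5  2.   0.6] rot [-0.44  0.84 -0.15] t 15.1333
shift mm [-0.1  2.7 90.6] rot [-0.44  0.84 -0.15] t 15.1333
[ 26.   25.2 112.2 -20.7  32.9 -30.3] [0.41820636 0.26243313 0.14695687]
```

```bash
python3 -m jog '[[[0,2.7,35],[-0.4,0.8,0],0],[[0,2.7,65],[-0.4,0.8,0],0],[[0,2.7,85],[-0.4,0.8,0],0],[[0,2.7,90],[-0.4,0.8,0],0],[[0,2.7,90],[-0.4,0.8,0],0],[[0,2.7,90],[-0.4,0.8,0],0],[[0,2.7,90],[-0.4,0.8,0],0]]'
python3 -m jog '[[[0,0,0],[0,0,0],0.6],[[0,0,0],[0,0,0],0.7],[[0,0,0],[0,0,0],0.72],[[0,0,0],[0,0,0],0.74],[[0,0,0],[0,0,0],0.74],[[0,0,0],[0,0,0],0.74],[[0,0,0],[0,0,0],0.74],[[0,0,0],[0,0,0],0.74]]'
python3 - <<'E'
from go import *
to(tg,RG)
s=np.mean([vision.capture("scene").astype(float) for _ in range(4)],0);t=np.mean([vision.capture("top").astype(float) for _ in range(4)],0)
def cr(I,x0,y0,w,h,f):return cv2.resize(I[y0:y0+h,x0:x0+w,::-1],(w*f,h*f),interpolation=cv2.INTER_CUBIC)
cv2.imwrite("pics/g.png",np.clip(1.3*np.hstack([cr(t,175,180,40,50,10),cr(s,170,205,40,50,10)]),0,255).astype(np.uint8))
E
```

```text
time_s: 15.72
position: [0.4431, 0.2585, 0.0609]
tcp_rot: [[-0.923, 0.294, 0.249], [0.284, 0.956, -0.075], [-0.26, 0.002, -0.966]]
force: [0.2, -0.8, 0.3]
opening: 1.0
time_s: 16.38
position: [0.4433, 0.2579, 0.0598]
tcp_rot: [[-0.923, 0.295, 0.247], [0.285, 0.956, -0.075], [-0.259, 0.001, -0.966]]
force: [0.4, -0.0, 0.4]
opening: 0.48
shift mm [ 0.4 -1.  -0.2] rot [ 0.02 -0.02 -0.16] t 16.3833
```

View pics/g.png

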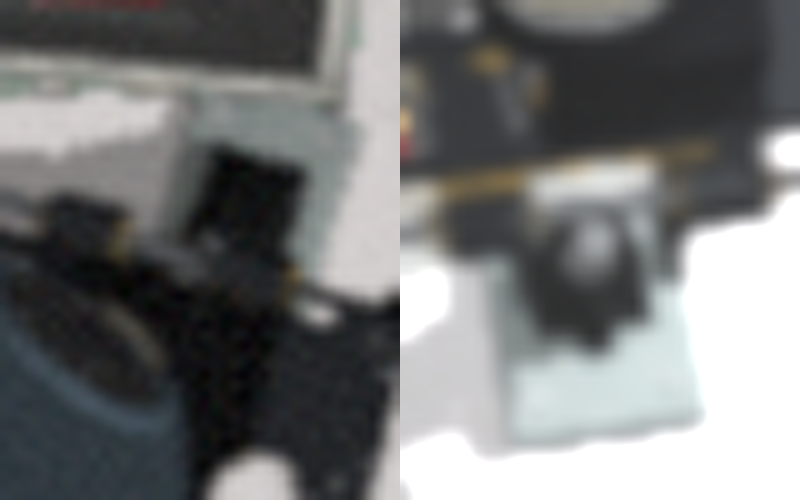

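The scene inset shows the finger inner edges at about 525 and 655, with the probe's rear end at 592 between them, so it is centred. I'll close.

```bash
python3 -m jog '[[[0,0,0],[0,0,0],0.75],[[0,0,0],[0,0,0],0.8],[[0,0,0],[0,0,0],0.9],[[0,0,0],[0,0,0],1],[[0,0,0],[0,0,0],1],[[0,0,0],[0,0,0],1],[[0,0,0],[0,0,0],1],[[0,0,0],[0,0,0],1],[[0,0,0],[0,0,0],1],[[0,0,0],[0,0,0],1]]'
python3 - <<'E'
from go import *
S=bot.read_state();print((1000*S["tcp_rot"].T@a*.01).round(2),"per 10mm along axis",S["force"],S["moment"])
E
```

```text
time_s: 17.62
position: [0.4434, 0.258, 0.0598]
tcp_rot: [[-0.923, 0.295, 0.247], [0.285, 0.956, -0.075], [-0.259, 0.001, -0.966]]
force: [-1.0, 0.3, -0.3]
opening: 0.178
[ 4.23 -0.01 -9.06] per 10mm along axis [-0.95609241  0.29365764 -0.33896398] [ 0.23947613 -0.06813889 -0.04498211]
```

```bash
python3 -m jog '[[[2.1,0,-4.5],[0,0,0],1],[[4.2,0,-9.1],[0,0,0],1],[[6.3,0,-13.6],[0,0,0],1],[[8.5,0,-18.1],[0,0,0],1],[[8.5,0,-18.1],[0,0,0],1]]'
python3 -m jog '[[[2.1,0,-4.5],[0,0,0],1],[[4.2,0,-9.1],[0,0,0],1],[[6.3,0,-13.6],[0,0,0],1],[[8.5,0,-18.1],[0,0,0],1],[[10.6,0,-22.6],[0,0,0],1],[[12.7,0,-27.2],[0,0,0],1],[[16.9,0,-36.2],[0,0,0],1],[[25,0,-54],[0,0,0],1],[[34,0,-72],[0,0,0],1],[[34,0,-72],[0,0,0],1]]'
python3 - <<'E'
from go import *
S=bot.read_state();print(S["joint_positions"].round(1))
E
```

```text
time_s: 18.03
position: [0.4303, 0.262, 0.076]
tcp_rot: [[-0.923, 0.294, 0.248], [0.285, 0.956, -0.075], [-0.259, 0.001, -0.966]]
force: [0.6, 0.7, -0.1]
opening: 0.178
time_s: 18.87
position: [0.3802, 0.2775, 0.138]
tcp_rot: [[-0.923, 0.293, 0.249], [0.284, 0.956, -0.074], [-0.26, 0.003, -0.966]]
force: [-0.8, 0.6, -0.2]
opening: 0.182
[ 29.5  25.1 115.1 -21.3  31.  -25.9]
```

```bash
cat >> go.py <<'E'
def tiptarget(tip,psi,T=-25):
    R=holf(psi,T);at=RG.T@a;tt=np.array([0,0,-.0187])-.066*at;return np.array(tip)-R@tt,R
E
python3 - <<'E'
from go import *
S=bot.read_state();at=RG.T@a;tt=np.array([0,0,-.0187])-.066*at;print("tip tool",tt,"tip now",S["position"]+S["tcp_rot"]@tt)
for uv,z in (((261,176),0),((338,176),0),((262,151),.15),((262,151),.2)):print(onz("top",uv,z))
p,R=tiptarget([.4189,.0068,.20],20);print(p,R.round(3).tolist());to(p,R)
E
```

```text
tip tool [-2.78928053e-02  1.39907863e-18  4.11163139e-02] tip now [0.41616552 0.26654194 0.10553573]
[0.56889726 0.00738931 0.        ]
[ 0.56512793 -0.2954669   0.        ]
[0.6384695 0.0032753 0.15     ]
[0.62836726 0.00361949 0.2       ]
[0.41147365 0.00409703 0.24905204] [[-0.852, -0.342, -0.397], [-0.31, 0.94, -0.145], [0.423, 0.0, -0.906]]
shift mm [-135.4 -251.9  -79.3] rot [  3.43  38.67 -37.65] t 18.8667
```

```bash
python3 -m jog '[[[0,0,-30],[0,0,0],1],[[-10,-15,-55],[0.4,4,-4],1],[[-25,-45,-70],[0.8,8.5,-8.4],1],[[-45,-75,-79],[1.2,13,-12.5],1],[[-60,-105,-79],[1.5,17,-16.7],1],[[-75,-135,-79],[1.9,21.5,-20.9],1],[[-90,-165,-79],[2.3,25.8,-25],1],[[-105,-195,-79],[2.7,30,-29.3],1],[[-120,-225,-79],[3,34.5,-33.5],1],[[-135,-252,-79],[3.4,38.7,-37.6],1],[[-135,-252,-79],[3.4,38.7,-37.6],1],[[-135,-252,-79],[3.4,38.7,-37.6],1]]'
python3 - <<'E'
from go import *
p,R=tiptarget([.4189,.0068,.058],20)
t=np.mean([vision.capture("top").astype(float) for _ in range(4)],0);s=np.mean([vision.capture("scene").astype(float) for _ in range(4)],0)
to(p,R);S=bot.read_state();print(S["joint_positions"].round(1),S["opening"],S["position"])
for q in ([.4189,.0068,.20],[.4189,.0068,.29]):print(proj("top",q),proj("scene",q))
def cr(I,x0,y0,w,h,f):return cv2.resize(I[y0:y0+h,x0:x0+w,::-1],(w*f,h*f),interpolation=cv2.INTER_CUBIC)
cv2.imwrite("pics/held2.png",np.clip(1.2*np.hstack([cr(t,225,175,75,80,5),cr(s,215,140,80,80,5)]),0,255).astype(np.uint8))
E
```

```text
time_s: 19.87
position: [0.4138, 0.0022, 0.2457]
tcp_rot: [[-0.853, -0.336, -0.4], [-0.305, 0.942, -0.143], [0.424, 0.0, -0.905]]
force: [-0.1, 0.4, 0.2]
opening: 0.177
shift mm [-5.880e+01  1.000e-01  1.271e+02] rot [ 0.01 -0.09 -0.06] t 20.2667
[  -6.8   23.7   95.1  -11.1   84.  -113.3] 0.1733267741753946 [0.41213117 0.0042481  0.24711327]
[261.80533228 211.89360381] [263.26783093 177.50382175]
[261.91773833 210.70535436] [264.36831041 154.19665089]
```

View pics/held2.png

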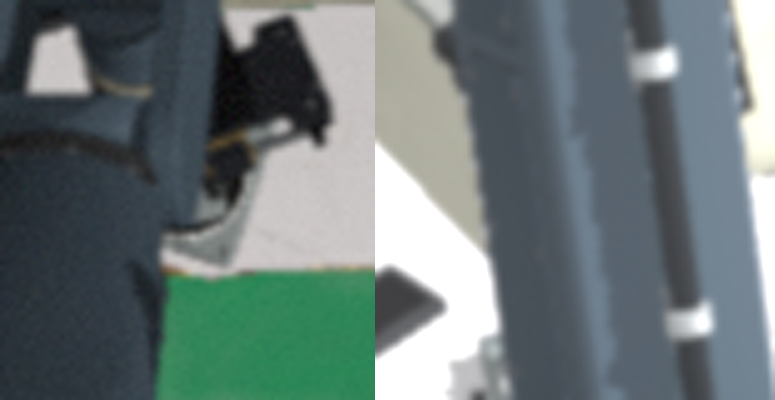

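The arm hides the probe in both views here, so I'll check it in the hand a little to the left, in sight of the scene camera, before lowering it.

```bash
python3 -m jog '[[[-15,38,1],[0,0,0],1],[[-30,75,3],[0,0,0],1],[[-46,112,4],[0,0,0],1],[[-62,150,6],[0,0,0],1],[[-79,188,7],[0,0,0],1],[[-79,188,7],[0,0,0],1],[[-79,188,7],[0,0,0],1],[[-79,188,7],[0,0,0],1]]'
python3 - <<'E'
from go import *
t=np.mean([vision.capture("top").astype(float) for _ in range(4)],0);s=np.mean([vision.capture("scene").astype(float) for _ in range(4)],0);np.save("sD.npy",s)
S=bot.read_state();at=RG.T@a;P,R=S["position"],S["tcp_rot"]
tip=P+R@(np.array([0,0,-.0187])-.066*at);re=P+R@(np.array([0,0,-.0187])+.024*at)
print("tip",tip,"axis",R@at,S["joint_positions"].round(1));ps=proj("scene",tip);pr=proj("scene",re);print(ps,pr,proj("top",tip))
x0,y0=int(ps[0])-28,int(ps[1])-38
def cr(I,x0,y0,w,h,f):
    o=np.clip(1.1*cv2.resize(I[y0:y0+h,x0:x0+w,::-1],(w*f,h*f),interpolation=cv2.INTER_CUBIC),0,255)
    for k in range(0,w,10): cv2.putText(o,str(x0+k),(k*f,10),0,.35,(0,0,255));o[::6,k*f+f//2]=(0,0,255)
    for k in range(0,h,10): cv2.putText(o,str(y0+k),(0,k*f+f//2),0,.35,(255,0,0));o[k*f+f//2,::6]=(255,0,0)
    return o
o=cr(s,x0,y0,60,56,10);q=proj("top",tip);o2=cr(t,int(q[0])-10,int(q[1])-28,20,56,10)
cv2.imwrite("pics/chk.png",np.hstack([o,o2]).astype(np.uint8))
E
```

```text
time_s: 20.93
position: [0.4128, 0.2035, 0.2071]
tcp_rot: [[-0.851, -0.341, -0.399], [-0.309, 0.94, -0.146], [0.425, -0.001, -0.905]]
force: [-0.0, -0.2, -0.4]
opening: 0.176
tip [0.42077293 0.20558277 0.15810203] axis [1.61197694e-03 7.00288254e-04 9.99998456e-01] [ 13.9  30.6  89.9  -2.5  84.6 -95.1]
[207.07723895 207.01518621] [205.89597813 184.05321959] [205.1379993 212.485437 ]
```

View pics/chk.png

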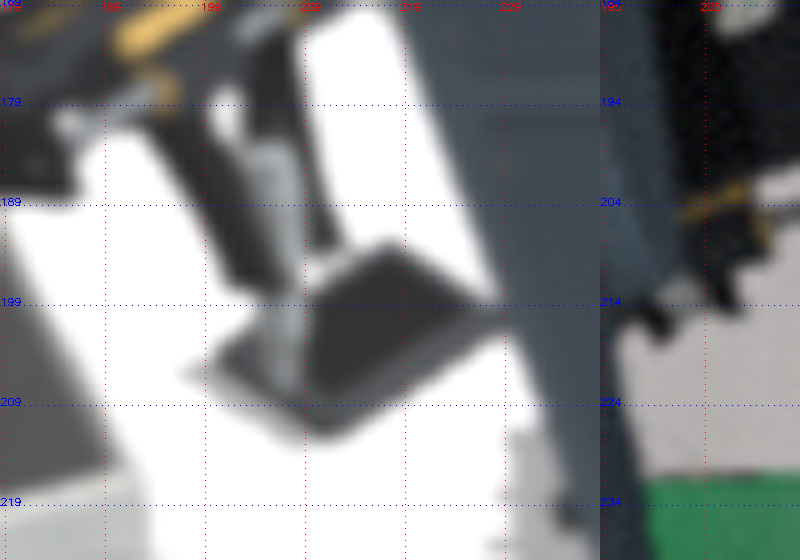

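The scene crop shows the probe upright and narrow end down. Its rear end is at about px (205.5,182.5) and its tip at about (207.3,207.7), within about 1.5 px of my prediction (tip 207.1,207.0; rear 205.9,184.1). I'll take it to its place over the plate.

```bash
python3 -m jog '[[[15,-38,-1],[0,0,0],1],[[30,-75,-3],[0,0,0],1],[[45,-112,0],[0,0,0],1],[[55,-150,5],[0,0,0],1],[[55,-180,5],[0,0,0],1],[[50,-187,8],[0,0,0],1],[[47,-187,10],[0,0,0],1],[[47,-187,10],[0,0,0],1],[[47,-187,10],[0,0,0],1]]'
python3 - <<'E'
from go import *
p,R=tiptarget([.4188,.0068,.058],20);to(p,R)
S=bot.read_state();at=RG.T@a;tip=S["position"]+S["tcp_rot"]@(np.array([0,0,-.0187])-.066*at);print(tip,S["tcp_rot"]@at)
E
```

```text
time_s: 22.08
position: [0.4321, 0.0129, 0.2175]
tcp_rot: [[-0.851, -0.34, -0.401], [-0.308, 0.94, -0.144], [0.426, 0.001, -0.905]]
force: [-0.5, -1.2, -0.7]
opening: 0.178
shift mm [-26.7  -1.4 109.5] rot [ 0.11 -0.2  -0.06] t 22.0833
[0.43931514 0.01560011 0.16842596] [ 3.66391225e-03 -9.12933497e-05  9.99993284e-01]
```

```bash
python3 -m jog '[[[-10,-1,20],[0,-0.2,0],1],[[-20,-1.4,40],[0.1,-0.2,0],1],[[-27,-1.4,60],[0.1,-0.2,0],1],[[-27,-1.4,80],[0.1,-0.2,0],1],[[-27,-1.4,92],[0.1,-0.2,0],1],[[-27,-1.4,98],[0.1,-0.2,0],1],[[-27,-1.4,98],[0.1,-0.2,0],1],[[-27,-1.4,98],[0.1,-0.2,0],1],[[-27,-1.4,98],[0.1,-0.2,0],1]]'
python3 - <<'E'
from go import *
p,R=tiptarget([.4188,.0068,.058],20);to(p,R)
S=bot.read_state();at=RG.T@a;tip=S["position"]+S["tcp_rot"]@(np.array([0,0,-.0187])-.066*at);print(tip,S["tcp_rot"]@at)
E
```

```text
time_s: 22.83
position: [0.418, 0.0051, 0.1183]
tcp_rot: [[-0.854, -0.341, -0.394], [-0.309, 0.94, -0.145], [0.42, -0.003, -0.908]]
force: [-0.1, 1.0, -1.0]
opening: 0.18
shift mm [ 1.3  1.3 13. ] rot [-0.11  0.19 -0.1 ] t 22.8333
[0.4256408  0.00774976 0.0692815 ] [-0.0039515   0.00125673  0.9999914 ]
```

```bash
python3 -m jog '[[[0.5,0.5,4],[0,0.2,0],1],[[1,1,8],[0,0.2,0],1],[[1.3,1.3,11],[0,0.2,0],1],[[1.3,1.3,13],[0,0.2,0],1],[[1.3,1.3,13],[0,0.2,0],1],[[1.3,1.3,13],[0,0.2,0],1],[[1.3,1.3,13],[0,0.2,0],1],[[1.3,1.3,13],[0,0.2,0],1],[[1.3,1.3,13],[0,0.2,0],1]]'
python3 - <<'E'
from go import *
t=np.mean([vision.capture("top").astype(float) for _ in range(4)],0);s=np.mean([vision.capture("scene").astype(float) for _ in range(4)],0)
p,R=tiptarget([.4188,.0068,.058],20);to(p,R)
S=bot.read_state();at=RG.T@a;tip=S["position"]+S["tcp_rot"]@(np.array([0,0,-.0187])-.066*at);print(tip,S["tcp_rot"]@at,S["qvel"].round(2),S["force"])
def cr(I,x0,y0,w,h,f):return cv2.resize(I[y0:y0+h,x0:x0+w,::-1],(w*f,h*f),interpolation=cv2.INTER_CUBIC)
cv2.imwrite("pics/end.png",np.clip(1.2*np.hstack([cr(t,180,170,130,90,3),cr(s,170,170,130,90,3)]),0,255).astype(np.uint8))
E
```

```text
time_s: 23.58
position: [0.4105, 0.0036, 0.1065]
tcp_rot: [[-0.852, -0.34, -0.398], [-0.308, 0.94, -0.146], [0.424, -0.002, -0.906]]
force: [0.2, 0.3, -1.2]
opening: 0.175
shift mm [-0.8  0.1 -1. ] rot [-0.04 -0.12 -0.13] t 23.9833
[0.41768735 0.00621844 0.0573582 ] [0.00146831 0.00223051 0.99999643] [ 0.    0.    0.07 -0.01  0.08 -0.11] [-0.80463936 -0.2543653  -0.07188071]
```

View pics/end.png

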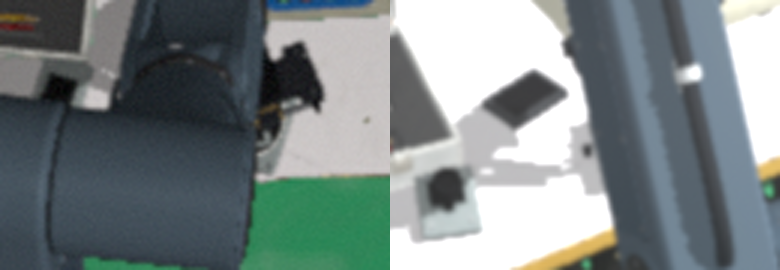

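The last picture shows the empty holster at scene inset (445,185) and the tile in its place at (525,98). The arm hides the stage. By kinematics the tip is 1 mm from target, so one small correction, settle, and hand in.

```bash
python3 -m jog '[[[-0.6,0,-1.5],[0,0,0],1],[[-0.6,0,-1.5],[0,0,0],1],[[-0.6,0,-1.5],[0,0,0],1],[[-0.6,0,-1.5],[0,0,0],1],[[-0.6,0,-1.5],[0,0,0],1],[[-0.6,0,-1.5],[0,0,0],1],[[-0.6,0,-1.5],[0,0,0],1],[[-0.6,0,-1.5],[0,0,0],1]]'
python3 - <<'E'
from go import *
S=bot.read_state();at=RG.T@a;tip=S["position"]+S["tcp_rot"]@(np.array([0,0,-.0187])-.066*at);print(tip,S["opening"],S["force"],S["qvel"].round(2))
print(bot.hand_in())
E
```

```text
time_s: 24.65
position: [0.4114, 0.004, 0.1075]
tcp_rot: [[-0.852, -0.34, -0.399], [-0.308, 0.94, -0.146], [0.425, -0.002, -0.905]]
force: [0.3, -0.0, -1.1]
opening: 0.178
[0.41880345 0.00662069 0.05843741] 0.17822694974265896 [ 0.25462239 -0.02832072 -1.07578913] [ 0.04 -0.04 -0.07  0.07  0.06  0.04]
the job is handed in; nothing more can be done
None
```

I handed the job in at 24.7 s. The plate is on the stage, and the arm is holding the probe upright, narrow end down, over the painted face.

- **Plate:** I took the smaller grey plate, lowered it over the post by feel and let go. It met the platter at its expected height, with about 10 N of contact. A picture afterwards showed it lying flat with the post through the hole.
- **Probe:** I drew it out along the slant and turned it upright. By arm readings the tip is 20.4 mm above the face and within about 1 mm of half-way between the post and the plate's end nearer the robot. The arm was still and the grip steady on the barrel (opening 0.178).
- **In-hand check:** A picture of the held probe put its ends within about 1.5 px of my prediction, so the tip may be 2–3 mm off.

**Not confirmed:**
- The arm hid the stage in both cameras at the end, so the final probe position was not seen directly.
- The two cameras disagreed by about 3–4 mm at the post, and I went with the top one.
- I moved none of the other things on purpose. In the last picture only the tile could be seen, still in its place.

**Replanned on the way:** two attempts to tilt the gripper along the probe's axis ran into joint limits (6, then 4). I gripped it from a steeper angle instead, with nothing touched.

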